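# Unlatch the cutlery canteen

### The arm

A 6-joint arm with a two-finger parallel gripper is mounted at the origin on a cart in front of the work surface, level with it; the furniture and walls round the work are solid. World frame = base frame: x ahead of the robot, y to its left, z up, the work surface at z = 0. Lengths are in m, angles in rad, forces in N, time in s.
With the tool pointing down it reaches from about 0.275 to 0.85 m from the base axis. Payload 19 kg.
Tool frame: the origin (TCP) lies at the very end of the fingers, on their centre line; the grasp point (between the pads) lies 19 mm behind it; z points along the fingers, y is the line along which they close (so a half turn about z gives the same grasp; the last joint's range is limited). The gripper opens to 85 mm and grips with 20 to 120 N. Pads are 22 mm wide; open, the fingers measure 114 mm over their backs; the gripper's body (76 mm by 85 mm) begins 54 mm behind the grasp point. The pads swing forward as they close: fully open they stand 13 mm farther back than shut.
Start: joints at [-1.41, 0.15, 1.437, -0, 1.554, -0.134], TCP at [0.167, -0.55, 0.231] pointing down, gripper open.
Joint ranges: [-2.8, 2.8], [-0.68, 2.1], [0.12, 2.68], [-1.39, 4.53], [0.16, 2.79], [-2.81, 2.81]. Speed limits (rad/s): [1.89, 1.89, 2.22, 3.01, 3.01, 3.01].

### API

Orientations are given as [roll, pitch, yaw] about the fixed x, y, z axes, in that order (R = Rz(yaw) Ry(pitch) Rx(roll)).
In Python, from cell import r gives the robot as it stands. The module is installed in compiled form; this text tells all that it offers.
- The arm moves only by the tool apply_moves, never from a script. Its argument "motion" is a list of rows, each a list of 7 numbers: the shift along the world's x, y, z in m, then the turn, a rotation vector about the world's x, y, z in rad, then the finger opening in m, from 0 to 0.0854. A call has exactly 5 rows; each row is the pose to reach, as a shift and turn from the pose commanded when the call began; what a row does not reach only later rows make up. A row lasts 1/10 s, in which the tool goes at most 50 mm and 8.59 degrees, less where a joint would pass 70% of its speed; a pose out of reach is approached as far as the arm can. A call with a gripper value outside its range is refused whole. The fingers move at their own pace and stop on an object; "newtons" is the grip in N (left out, the last holds). Time passes only in rows, so rows that repeat a pose let the fingers close, or fill a call up. It gives the time, the measured TCP pose, the force, the opening and the grip force at its end, in the units of the state.
- r.state(): the state, without advancing time (a new reading comes with each control period).
- r.read_camera(name): name is "side" or "top" or "wrist"; returns a dict with "image" (480x640x3 uint8, blue, green, red), "K" (3x3 intrinsics, pixels), "k1" (the pictures are not rectified: a ray, as slopes to the right and down, at radius r is drawn at 1 + k1 r^2 times it, then the intrinsics apply), "view" (4x4, takes a point from world to camera coordinates). Camera axes: x right, y down, z forward; pixel columns grow to the right and rows downward; lengths in m; the calibration is good to about 2 mm. A picture is of the moment at which its call begins. There is no depth.
- r.job_done(): hands the job in; it is judged then, once.
The state is a dict: "time": time; "joint_pos": joint angles; "qd": joint speeds; "joint_efforts": joint torques, N m; "eef_pos": TCP position; "eef_rot": TCP orientation; "ft_force": force on the tool from outside, world axes, zero at the start; "moment": the same for the moment, N m; "gripper_width": opening from 0.0 (shut) to 1.0 (fully open); "grasp_force": force on a finger pad.
Only numpy, scipy, OpenCV 4.12 (cv2) and the standard library are available. Lean on these libraries where they do the work, as an engineer would, in place of code of your own. Each camera call takes 0.05 s, during which the arm holds its last target. There are 200 camera calls.

### The job

Open the wooden cutlery canteen. Its swing catch stands behind the slide bolt and blocks it: swing the catch well clear first, then draw the bolt fully back, and let the sprung lid rise fully open by itself. Leave the things round the canteen where they are.

Things in the scene. Friction and masses are not known exactly. Their poses are not given: they have to be found in the camera images.
- canteen: Wooden box, 220 (x) by 280 (y) by 75 mm high, fixed. Origin on the worktop under the seam of front deck and lid, mid-width; z up, x away from its front (deck x -105 to 0 mm, lid 0 to +115 mm), y to its left. Deck and shut lid top are at z = 75 mm. The steel bolt on the deck runs along y at x = -42 mm between low rails (tops 13 mm above the deck, y -10 to +46 mm)
- catch_post (a point): Point in the upright round steel post at the free end of the swing catch: post 14 mm in diameter, from 4 to 45 mm above the deck; this point is on its axis, 36 mm above the deck. With the catch closed it lies at (-42, -23) mm in the canteen's x, y, and the bolt's tail meets it. The point's axes turn with the catch
- catch_pivot (a point): Top of the swing catch's upright pivot, fixed on the deck at (-54, -79) mm in the canteen's x, y, 16 mm above the deck; the post's centre is 57.3 mm from the pivot's axis. The flat arm joins them, its top 16 mm above the deck
- catch (a joint): Angle of the swing catch, rad: 0 closed against its stop, growing as the post swings counterclockwise seen from above, towards the canteen's front (-x); stop at 1.3. It moves with light friction (under 0.5 N at the post) and stays where left. The bolt can pass beyond about 0.45
- bolt_knob (a point): Point in the upright round steel knob of the slide bolt: knob 14 mm in diameter, from 23 to 49 mm above the deck, over a flat bar whose top is 16 mm above the deck; this point is on its axis, 36 mm above the deck. With the bolt shut it lies at (-42, +33) mm in the canteen's x, y. Axes as the canteen's
- bolt (a joint): How far the bolt is drawn back along the canteen's -y, m: 0 shut (its tongue 21 mm over the lid's tab), 0.036 fully back at its stop; friction about 1.2 N, stays where left. With the catch closed it stops after about 6 mm; past about 22 mm the lid is free
- lid (a joint): Angle of the lid about its hinge along the canteen's far (+x) edge: 0 shut, 1.1 fully open at its stop. A damped spring lifts it by itself in a second or two once the bolt no longer covers its tab, provided nothing is above it
- lid_edge (a point): Middle of the lid's front edge, at its top; (+1, 0, 75) mm in the canteen's frame when shut. A steel tab 30 mm wide (y +50 to +80 mm) reaches from the lid over the deck under the bolt's tongue
- tumbler: Clear drinking glass, 80 mm across, 91 mm high, standing beside the canteen; origin under its centre
- onion: Red onion, about 65 mm, 71 mm high, beside the canteen; origin under its centre
- mug: Green and white mug, 78 mm across, 101 mm high, beside the canteen; origin under its centre
- lemon: Lemon, 78 by 55 by 56 mm, beside the canteen; origin under its centre

How it is judged:
On the way, in this order (a step that is already met when the one before it is completed fails the run):
1. the catch is swung clear while the bolt is still shut and the lid down (value of joint catch above 0.5 rad and value of joint bolt below 0.012 m and value of joint lid below 0.1 rad), for 0.1 s.
2. the bolt is drawn back (value of joint bolt above 0.026 m), for 0.1 s.
At the end, for the whole second after the job is handed in: the lid stands open at rest (over 0.95 rad), the bolt is drawn back (over 26 mm) and the catch is swung clear (over 0.5 rad) (value of joint lid above 0.95 rad and value of joint bolt above 0.026 m and value of joint catch above 0.5 rad and velocity of joint lid below 0.1 rad/s); the robot touches nothing.
It fails at once if a thing beside the canteen is displaced by more than 40 mm (distance of any of tumbler, onion, mug, lemon from where it was at the start of the episode above 0.04 m).
It also fails if it takes over 45 s, if anything falls off the work surface, if the arm or the gripper's body presses on something with over 40 N, if the wrist force passes 120 N, or if a joint passes its speed limit or range.

## Working session

There is one attempt and no reset: what is moved stays moved. The work goes in short steps, Python scripts to look and compute and a tool call to move; the robot and the scene stay as the last step left them, time stands still between calls to the robot, and variables do not carry over. Pictures are saved under pics/ and viewed, at most 10 in all, crops included, and the job is handed in when it is done.

Besides the shell and the picture viewer there is one more tool, called after "Request:" by a JSON object that holds its "name" and its "arguments". apply_moves: Moves the arm, as the interface text tells. Its arguments: {"type":"object","properties":{"motion":{"type":"array","items":{"type":"array","items":{"type":"number"}}},"newtons":{"type":"number"}},"required":["motion"]}

```bash
mkdir -p pics; python3 - <<'E'
from cell import r
import cv2,pickle
for n in("top","side"):
    c=r.read_camera(n);cv2.imwrite(f"pics/{n}0.png",c["image"]);pickle.dump(c,open(n+".pkl","wb"));print(n,c["K"].tolist(),c["k1"],c["view"].round(3).tolist())
s=r.state();print(s)
E
```

```text
top [[469.9337529482481, 0.0, 321.8304088683432], [0.0, 469.9337529482481, 237.31979317207498], [0.0, 0.0, 1.0]] -0.10168661552810218 [[-0.008, -1.0, -0.022, -0.002], [-0.995, 0.01, -0.095, 0.615], [0.095, 0.021, -0.995, 0.944], [0.0, 0.0, 0.0, 1.0]]
side [[454.2097505216699, 0.0, 322.62055853828224], [0.0, 454.2097505216699, 239.0735709214881], [0.0, 0.0, 1.0]] 0.00823092700495646 [[0.958, -0.287, 0.026, -0.583], [-0.135, -0.527, -0.839, 0.134], [0.254, 0.8, -0.544, 0.856], [0.0, 0.0, 0.0, 1.0]]
{'time': 0.1, 'joint_pos': array([-1.40997372e+00,  1.50890768e-01,  1.43792483e+00, -4.10007958e-05,
        1.55378389e+00, -1.34000996e-01]), 'qd': array([ 0.00065382, -0.00135087, -0.00131165,  0.00127182,  0.00047018,
        0.00085066]), 'joint_efforts': array([ 3.51695599e-03, -7.14379334e+01, -5.71795177e+01, -1.60263967e-04,
        7.06624342e-03,  4.80423228e-05]), 'eef_pos': array([ 0.16701236, -0.54999248,  0.23078257]), 'eef_rot': array([-3.14058937e+00, -9.38868419e-05,  2.94824270e-01]), 'ft_force': array([-0.66210834, -0.01284031, -0.79758629]), 'moment': array([-0.01205961, -0.01946117,  0.04202941]), 'grasp_force': 0.0, 'gripper_width': 1.0017957580033974}
```

View pics/top0.png

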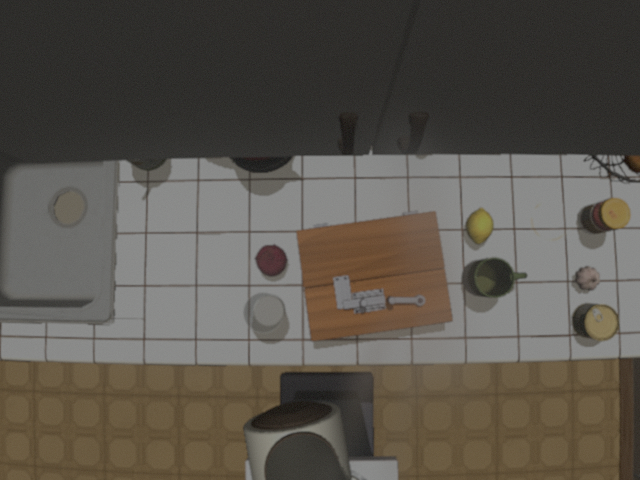

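View pics/side0.png

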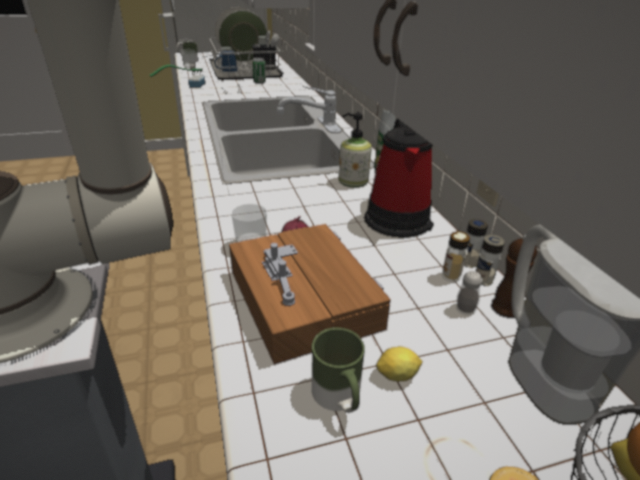

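```bash
cat >h.py <<'E'
import numpy as np,cv2,pickle
def ray(c,px,z):
    K=c["K"];k=c["k1"];V=np.array(c["view"])
    d=cv2.undistortPoints(np.array([[px]],float),K,np.array([k,0,0,0,0.]))[0,0]
    R=V[:3,:3];o=-R.T@V[:3,3];v=R.T@np.r_[d,1]
    return o+v*(z-o[2])/v[2]
def proj(c,P):
    V=np.array(c["view"]);rv=cv2.Rodrigues(V[:3,:3])[0]
    return cv2.projectPoints(np.array(P,float).reshape(-1,1,3),rv,V[:3,3],c["K"],np.array([c["k1"],0,0,0,0.]))[0][:,0]
E
python3 - <<'E'
from h import *
from scipy.optimize import least_squares
c=pickle.load(open("top.pkl","rb"));s=pickle.load(open("side.pkl","rb"))
m=np.array([[115,140],[115,-140],[-105,-140],[-105,140]])/1000
T=np.array([ray(c,p,.075)[:2] for p in[(297,231),(436,213),(451,322),(312,340)]])
def w(p,q): 
    C,S=np.cos(p[2]),np.sin(p[2]);return p[:2]+q@np.array([[C,S],[-S,C]])
f=least_squares(lambda p:(w(p,m)-T).ravel(),[.45,0,0]);p=f.x;print(p,f.fun.round(4))
pts={"piv":(-54,-79,91),"post":(-42,-23,111),"knob":(-42,33,111),"posttop":(-42,-23,120)}
for n,q in pts.items():
    q=np.array(q)/1000;W=np.r_[w(p,q[:2]),q[2]];print(n,W.round(4),proj(c,W),proj(s,W))
for n,px in dict(tumbler=(268,312),onion=(271,261),mug=(492,278),lemon=(480,226)).items(): print(n,ray(c,px,.05).round(3))
a=cv2.resize(c["image"][250:350,290:460],None,fx=4.5,fy=4.5,interpolation=2);cv2.imwrite("pics/topc.png",cv2.convertScaleAbs(a,alpha=1.6))
a=cv2.resize(s["image"][220:340,220:400],None,fx=4.4,fy=4.4,interpolation=2);cv2.imwrite("pics/sidec.png",cv2.convertScaleAbs(a,alpha=1.3))
E
```

```text
[ 0.52818676 -0.11058046  0.11919011] [ 0.0022  0.0012  0.0024 -0.0009 -0.0016 -0.0035 -0.003   0.0033]
piv [ 0.484  -0.1954  0.091 ] [[419.91504695 301.25141464]] [[286.53641196 294.84151557]]
post [ 0.4892 -0.1384  0.111 ] [[391.49824914 299.233788  ]] [[282.08879722 265.66637755]]
knob [ 0.4826 -0.0828  0.111 ] [[361.87656832 303.11289903]] [[272.22865812 249.18500602]]
posttop [ 0.4892 -0.1384  0.12  ] [[392.10851178 299.41042133]] [[281.97448077 261.56629413]]
tumbler [0.463 0.102 0.05 ]
onion [0.566 0.096 0.05 ]
mug [ 0.527 -0.351  0.05 ]
lemon [ 0.633 -0.33   0.05 ]
```

View pics/topc.png

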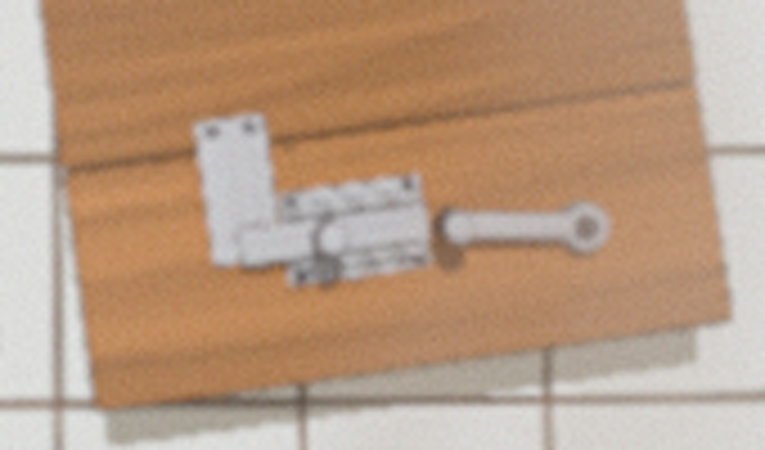

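View pics/sidec.png

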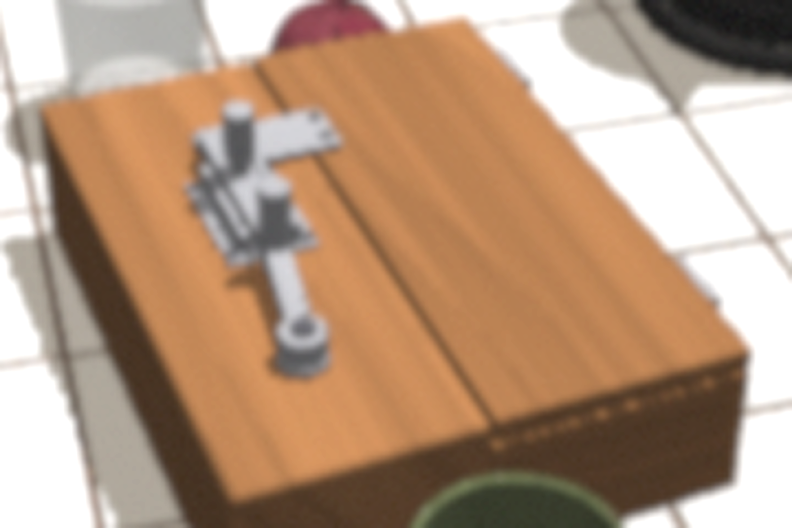

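The canteen is at about (0.528, -0.111) with yaw 0.119. In the top crop the post top is at full-image px (390,300), the knob at (364,302) and the pivot at (420,300). These match the projections, and the side view agrees. I'll go to above the +x side of the post with the fingers shut.

Request:
{"name": "apply_moves", "arguments": {"motion": [[0.04, 0.045, 0, 0, 0, -0.035, 0], [0.08, 0.09, 0, 0, 0, -0.07, 0], [0.12, 0.135, 0, 0, 0, -0.105, 0], [0.16, 0.18, 0, 0, 0, -0.14, 0], [0.19, 0.215, 0, 0, 0, -0.176, 0]]}}

```text
time: 0.6
eef_pos: [0.3336, -0.3613, 0.2311]
eef_rot: [-3.141, 0.0, 0.117]
ft_force: [0.1, -0.9, -0.1]
gripper_width: 0.142
grasp_force: 0.0
```

Request:
{"name": "apply_moves", "arguments": {"motion": [[0.035, 0.04, 0, 0, 0, 0, 0], [0.07, 0.08, 0, 0, 0, 0, 0], [0.11, 0.13, 0, 0, 0, 0, 0], [0.15, 0.175, 0, 0, 0, 0, 0], [0.163, 0.191, -0.04, 0, 0, 0, 0]]}}

```text
time: 1.1
eef_pos: [0.4908, -0.1793, 0.2032]
eef_rot: [3.139, -0.005, 0.12]
ft_force: [0.6, -1.0, -1.3]
gripper_width: 0.002
grasp_force: 0.0
```

Request:
{"name": "apply_moves", "arguments": {"motion": [[0, 0, -0.01, 0, 0, 0, 0], [0, 0, -0.02, 0, 0, 0, 0], [0, 0, -0.03, 0, 0, 0, 0], [0, 0, -0.03, 0, 0, 0, 0], [0, 0, -0.03, 0, 0, 0, 0]]}}

```text
time: 1.6
eef_pos: [0.4879, -0.1819, 0.1709]
eef_rot: [3.141, -0.0, 0.117]
ft_force: [-0.2, -0.4, 0.9]
gripper_width: 0.001
grasp_force: 0.0
```

```bash
python3 - <<'E'
from cell import r
import cv2,numpy as np
a=r.read_camera("wrist")["image"];b=r.read_camera("side")["image"][170:350,200:440]
cv2.imwrite("pics/m1.png",np.hstack([cv2.resize(a,(400,300)),cv2.resize(b,(400,300))]))
s=r.state();print(s["time"],s["eef_pos"],s["eef_rot"],s["ft_force"])
E
```

```text
1.7 [ 0.48816755 -0.18170004  0.1711963 ] [ 3.14104695e+00 -9.19286445e-04  1.17677764e-01] [-0.69960631  0.11685737 -0.21640392]
```

View pics/m1.png

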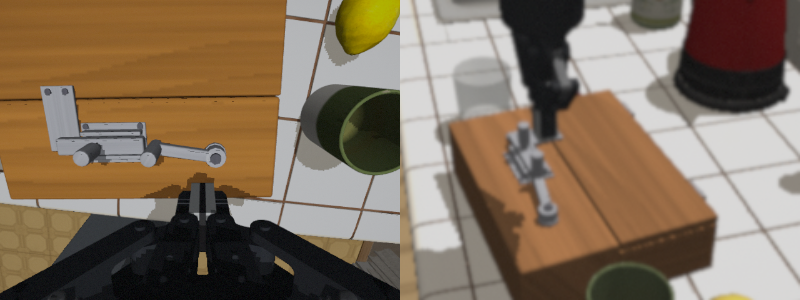

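The wrist view shows the post around (148,157) and the knob around (85,157) in the half-size picture, with the catch closed and nothing touched. Next: move laterally to the lid side of the post, then down.

Request:
{"name": "apply_moves", "arguments": {"motion": [[0.016, 0.019, 0, 0, 0, 0, 0], [0.033, 0.038, 0, 0, 0, 0, 0], [0.033, 0.038, 0, 0, 0, 0, 0], [0.033, 0.038, -0.02, 0, 0, 0, 0], [0.033, 0.038, -0.04, 0, 0, 0, 0]]}}

```text
time: 2.2
eef_pos: [0.5214, -0.1435, 0.1308]
eef_rot: [3.141, -0.002, 0.119]
ft_force: [0.2, -0.4, 0.6]
gripper_width: -0.002
grasp_force: 0.0
```

```bash
python3 - <<'E'
from cell import r
import cv2,numpy as np
a=r.read_camera("wrist")["image"];b=r.read_camera("side")["image"][190:310,220:380]
cv2.imwrite("pics/m2.png",np.hstack([cv2.resize(a,(400,300)),cv2.resize(b,(400,300))]))
s=r.state();print(s["time"],s["eef_pos"],s["eef_rot"],s["ft_force"])
E
```

```text
2.3 [ 0.51998255 -0.14307803  0.12864738] [-3.14002559e+00  2.80200573e-03  1.18425956e-01] [-0.41414862  0.85020227 -0.01937159]
```

View pics/m2.png

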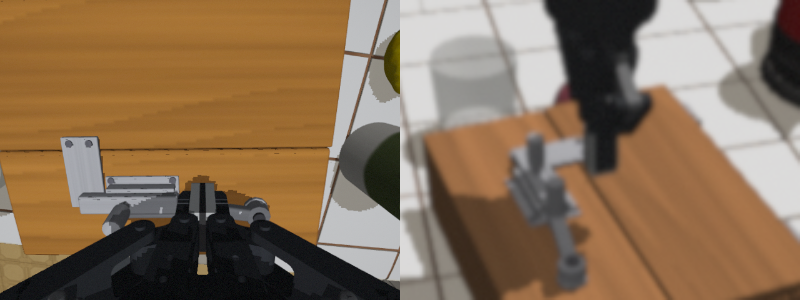

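The fingertips at (600,170) in the side crop stand on the lid side of the post, clear of it. Lower and push the catch.

Request:
{"name": "apply_moves", "arguments": {"motion": [[0, 0, -0.014, 0, 0, 0, 0], [0, 0, -0.028, 0, 0, 0, 0], [0, 0, -0.028, 0, 0, 0, 0], [-0.006, -0.001, -0.028, 0, 0, 0, 0], [-0.012, -0.0015, -0.028, 0, 0, 0, 0]]}}

```text
time: 2.8
eef_pos: [0.509, -0.1447, 0.1029]
eef_rot: [3.141, -0.0, 0.119]
ft_force: [0.1, 0.3, 0.6]
gripper_width: 0.002
grasp_force: 0.0
```

Request:
{"name": "apply_moves", "arguments": {"motion": [[-0.008, -0.001, 0, 0, 0, 0, 0], [-0.016, -0.002, 0, 0, 0, 0, 0], [-0.024, -0.003, 0, 0, 0, 0, 0], [-0.032, -0.004, 0, 0, 0, 0, 0], [-0.04, -0.005, 0, 0, 0, 0, 0]]}}

```text
time: 3.3
eef_pos: [0.4685, -0.1496, 0.1026]
eef_rot: [3.142, -0.0, 0.119]
ft_force: [1.6, -1.1, 0.1]
gripper_width: -0.001
grasp_force: 0.5
```

Request:
{"name": "apply_moves", "arguments": {"motion": [[-0.004, 0, 0, 0, 0, 0, 0], [-0.009, -0.001, 0, 0, 0, 0, 0], [-0.009, -0.001, 0, 0, 0, 0, 0], [0.005, 0.001, 0.03, 0, 0, 0, 0], [0.005, 0.001, 0.07, 0, 0, 0, 0]]}}

```text
time: 3.8
eef_pos: [0.4742, -0.148, 0.1719]
eef_rot: [-3.139, 0.003, 0.119]
ft_force: [0.3, -0.3, -0.2]
gripper_width: 0.002
grasp_force: 0.0
```

```bash
python3 - <<'E'
from cell import r
import cv2,numpy as np
a=r.read_camera("wrist")["image"];b=r.read_camera("side")["image"][190:310,220:380]
cv2.imwrite("pics/m3.png",np.hstack([cv2.resize(a,(400,300)),cv2.resize(b,(400,300))]))
s=r.state();print(s["time"],s["eef_pos"],s["eef_rot"],s["ft_force"])
E
```

```text
3.9 [ 0.47610546 -0.14911299  0.17705033] [ 3.13825489 -0.00537237  0.1192526 ] [ 0.16600077 -0.8295753  -0.01842663]
```

View pics/m3.png

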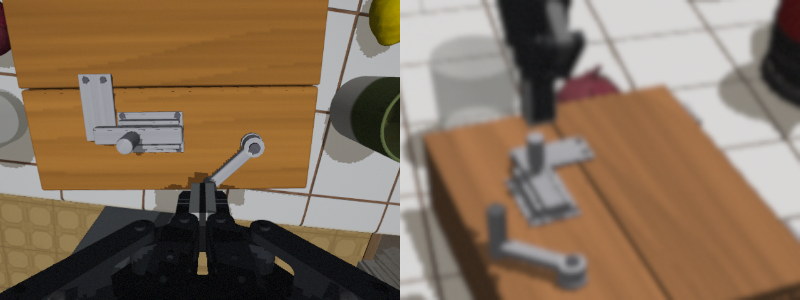

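The catch has swung to about 0.8 rad: the post is at (205,183) and the pivot at (253,145) in the wrist view, and the bolt is still shut. Next: to the knob's +y side, then down.

Request:
{"name": "apply_moves", "arguments": {"motion": [[-0.001, 0.035, 0, 0, 0, 0, 0], [-0.002, 0.07, 0, 0, 0, 0, 0], [-0.002, 0.097, 0, 0, 0, 0, 0], [-0.002, 0.097, 0, 0, 0, 0, 0], [-0.002, 0.097, -0.03, 0, 0, 0, 0]]}}

```text
time: 4.4
eef_pos: [0.4739, -0.0515, 0.1449]
eef_rot: [3.139, -0.005, 0.121]
ft_force: [-0.2, -1.4, -1.0]
gripper_width: -0.003
grasp_force: 0.0
```

```bash
python3 - <<'E'
from cell import r
import cv2,numpy as np
a=r.read_camera("wrist")["image"];b=r.read_camera("side")["image"][190:310,220:380]
cv2.imwrite("pics/m4.png",np.hstack([cv2.resize(a,(400,300)),cv2.resize(b,(400,300))]))
s=r.state();print(s["time"],s["eef_pos"],s["eef_rot"],s["ft_force"])
E
```

```text
4.5 [ 0.47082041 -0.05128449  0.13958288] [-3.13988555  0.00431626  0.11915462] [-0.54529191 -0.18964868 -0.0370138 ]
```

View pics/m4.png

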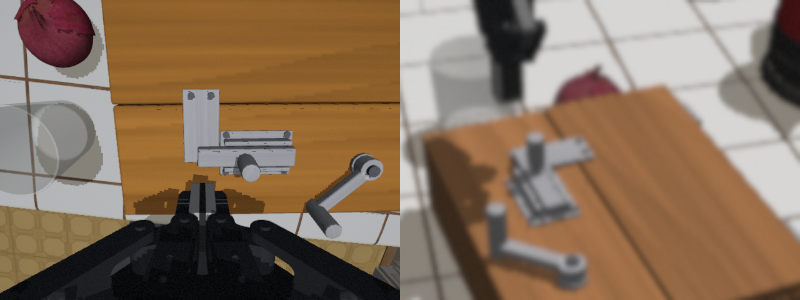

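The fingertips at (203,183) stand to the left of the knob at (250,172), slightly nearer the robot, as planned. Lower, then draw the bolt.

Request:
{"name": "apply_moves", "arguments": {"motion": [[0.003, 0, -0.02, 0, 0, 0, 0], [0.003, 0, -0.036, 0, 0, 0, 0], [0.003, 0, -0.036, 0, 0, 0, 0], [0.004, -0.006, -0.036, 0, 0, 0, 0], [0.0045, -0.012, -0.036, 0, 0, 0, 0]]}}

```text
time: 5.0
eef_pos: [0.4773, -0.0643, 0.1077]
eef_rot: [3.141, -0.001, 0.119]
ft_force: [-0.5, 0.2, 0.7]
gripper_width: 0.002
grasp_force: 0.0
```

Request:
{"name": "apply_moves", "arguments": {"motion": [[0.001, -0.008, 0, 0, 0, 0, 0], [0.002, -0.016, 0, 0, 0, 0, 0], [0.003, -0.024, 0, 0, 0, 0, 0], [0.0035, -0.029, 0, 0, 0, 0, 0], [0.004, -0.033, 0, 0, 0, 0, 0]]}}

```text
time: 5.5
eef_pos: [0.4807, -0.0971, 0.1064]
eef_rot: [-3.141, 0.0, 0.118]
ft_force: [-0.6, 1.0, 0.6]
gripper_width: -0.003
grasp_force: 0.7
```

```bash
python3 - <<'E'
from cell import r
import cv2,numpy as np
a=r.read_camera("wrist")["image"];b=r.read_camera("side")["image"][190:310,220:380]
cv2.imwrite("pics/m5.png",np.hstack([cv2.resize(a,(400,300)),cv2.resize(b,(400,300))]))
s=r.state();print(s["time"],s["eef_pos"],s["eef_rot"],s["ft_force"])
E
```

```text
5.6 [ 0.48064478 -0.0970025   0.10634412] [-3.14157915e+00  2.80217207e-04  1.18274967e-01] [ 0.74633373 -0.48724863 -0.34187044]
```

View pics/m5.png

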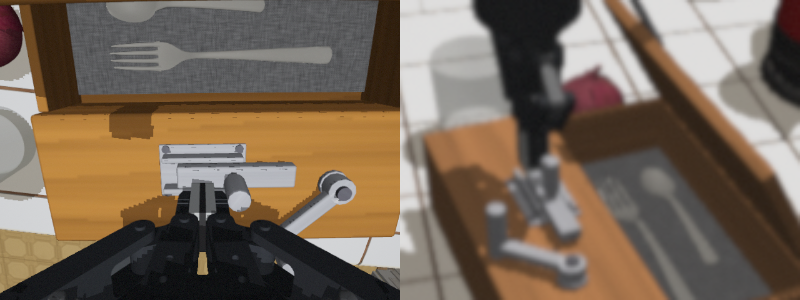

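The lid is already rising, and the knob is at (238,190) against the fingers. I'll continue gently to the stop.

Request:
{"name": "apply_moves", "arguments": {"motion": [[0.0002, -0.002, 0, 0, 0, 0, 0], [0.0005, -0.004, 0, 0, 0, 0, 0], [0.0007, -0.006, 0, 0, 0, 0, 0], [0.0009, -0.008, 0, 0, 0, 0, 0], [0.0009, -0.008, 0, 0, 0, 0, 0]]}}

```text
time: 6.1
eef_pos: [0.4808, -0.1004, 0.1061]
eef_rot: [-3.134, 0.001, 0.12]
ft_force: [-6.0, 39.9, 10.6]
gripper_width: -0.001
grasp_force: 20.2
```

The force rise shows the bolt is at its stop. Back off and retreat.

Request:
{"name": "apply_moves", "arguments": {"motion": [[0, 0.008, 0, 0, 0, 0, 0], [0, 0.014, 0, 0, 0, 0, 0], [-0.02, 0.014, 0.03, 0, 0, 0, 0], [-0.04, 0.014, 0.06, 0, 0, 0, 0], [-0.06, 0.014, 0.1, 0, 0, 0, 0]]}}

```text
time: 6.6
eef_pos: [0.4203, -0.0902, 0.2065]
eef_rot: [-3.141, 0.002, 0.119]
ft_force: [1.0, 0.3, 1.4]
gripper_width: 0.0
grasp_force: 0.0
```

Request:
{"name": "apply_moves", "arguments": {"motion": [[-0.03, -0.02, 0.02, 0, 0, 0, 0], [-0.06, -0.05, 0.03, 0, 0, 0, 0], [-0.06, -0.08, 0.03, 0, 0, 0, 0], [-0.06, -0.1, 0.03, 0, 0, 0, 0], [-0.06, -0.1, 0.03, 0, 0, 0, 0]]}}

```text
time: 7.1
eef_pos: [0.3612, -0.1924, 0.2364]
eef_rot: [3.141, 0.0, 0.116]
ft_force: [-0.5, 0.8, -0.5]
gripper_width: 0.001
grasp_force: 0.0
```

Request:
{"name": "apply_moves", "arguments": {"motion": [[0, 0, 0, 0, 0, 0, 0], [0, 0, 0, 0, 0, 0, 0], [0, 0, 0, 0, 0, 0, 0], [0, 0, 0, 0, 0, 0, 0], [0, 0, 0, 0, 0, 0, 0]]}}

```text
time: 7.6
eef_pos: [0.3617, -0.1902, 0.2365]
eef_rot: [3.142, -0.0, 0.119]
ft_force: [-0.0, 0.5, 1.0]
gripper_width: 0.003
grasp_force: 0.0
```

Request:
{"name": "apply_moves", "arguments": {"motion": [[0, 0, 0, 0, 0, 0, 0], [0, 0, 0, 0, 0, 0, 0], [0, 0, 0, 0, 0, 0, 0], [0, 0, 0, 0, 0, 0, 0], [0, 0, 0, 0, 0, 0, 0]]}}

```text
time: 8.1
eef_pos: [0.3616, -0.1905, 0.2364]
eef_rot: [-3.141, 0.0, 0.119]
ft_force: [-0.6, -0.2, -0.4]
gripper_width: -0.002
grasp_force: 0.0
```

```bash
python3 - <<'E'
from cell import r
import cv2,numpy as np
a=r.read_camera("top")["image"][200:350,260:460];b=r.read_camera("side")["image"][160:340,200:440]
cv2.imwrite("pics/m6.png",np.hstack([cv2.resize(a,(400,300)),cv2.resize(b,(400,300))]))
s=r.state();print(s["time"],s["eef_pos"],s["ft_force"])
E
```

```text
8.2 [ 0.3615848  -0.1904826   0.23644554] [ 0.91408535 -0.46625614  0.36751486]
```

View pics/m6.png

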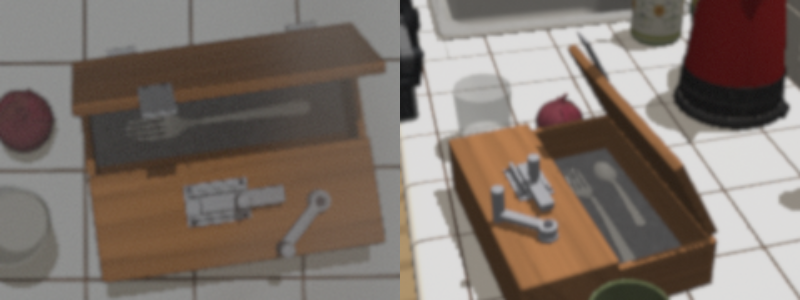

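Request:
{"name": "apply_moves", "arguments": {"motion": [[0, 0, 0, 0, 0, 0, 0], [0, 0, 0, 0, 0, 0, 0], [0, 0, 0, 0, 0, 0, 0], [0, 0, 0, 0, 0, 0, 0], [0, 0, 0, 0, 0, 0, 0]]}}

```text
time: 8.7
eef_pos: [0.3616, -0.1905, 0.2365]
eef_rot: [-3.141, -0.0, 0.119]
ft_force: [0.4, -0.3, 0.5]
gripper_width: -0.003
grasp_force: 0.0
```

Request:
{"name": "apply_moves", "arguments": {"motion": [[0, 0, 0, 0, 0, 0, 0], [0, 0, 0, 0, 0, 0, 0], [0, 0, 0, 0, 0, 0, 0], [0, 0, 0, 0, 0, 0, 0], [0, 0, 0, 0, 0, 0, 0]]}}

```text
time: 9.2
eef_pos: [0.3616, -0.1905, 0.2364]
eef_rot: [-3.141, -0.0, 0.119]
ft_force: [-0.8, -0.2, 0.0]
gripper_width: 0.004
grasp_force: 0.0
```

```bash
python3 - <<'E'
from cell import r
from h import *
c=r.read_camera("top");c2=r.read_camera("top")
a=c["image"][200:350,260:460];old=cv2.imread("pics/m6.png")[:,:400]
print("diff",np.abs(cv2.resize(a,(400,300)).astype(int)-old).mean(),np.abs(c["image"].astype(int)-c2["image"]).mean())
C,S=np.cos(.1192),np.sin(.1192)
for th in(.8,.95,1.1):
  for y in(.14,-.14):
    x=.115-.115*np.cos(th);z=.075+.115*np.sin(th)
    q=proj(c,[.5282+C*x-S*y,-.1106+S*x+C*y,z])[0];print(th,y,((q-[260,200])*2).round())
E
```

```text
diff 1.0126 1.9186957465277779
0.8 0.14 [ 77. 138.]
0.8 -0.14 [386.  98.]
0.95 0.14 [ 74. 123.]
0.95 -0.14 [387.  82.]
1.1 0.14 [ 71. 106.]
1.1 -0.14 [387.  65.]
```

The lid's front edge in the last top view runs from about (75,110) to (384,70). That matches 1.1 rad, and the lid is at rest. The bolt is fully back, the catch is clear and the arm is free.

```bash
python3 -c "
from cell import r
print(r.job_done())"
```

```text
the job is handed in; nothing more can be done
None
```

The canteen is open: the catch is swung clear (about 0.8 rad), the bolt is back against its stop and the lid rests fully open at about 1.1 rad; I kept the arm clear of the things round it and handed the job in at about 9 s (no verdict was returned).

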